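# Load the negative viewer

## Task

Load the negative viewer: press the release button on its top so that the tray pops out, lay the steel negative carrier flat in the tray with its handle up, then push the tray home until it clicks and stays shut. Press and push gently, without ramming the button or the tray against its stop, and leave the lens cap, lens hood and thermometer holder where they are.

Things in the scene. Friction and masses are not known exactly. Their poses are not given: they have to be found in the camera images.
- viewer: Negative viewer: grey steel box fixed to the counter, 165 mm deep (x), 140 mm wide (y), 72 mm high, with a glass window and the release button in its top. Origin on the counter; the box spans x -70 to +95, y -70 to +70 mm from it. Its -x side is the front, where the tray comes out; z is up.
- release_top (a point): Centre of the top of the round black release button (28 mm across) on the viewer's top, 40 mm behind (+x of) its origin, 86 mm above the counter when up. Pressed straight down: 8 mm of travel, it takes 1.5 N to start and 5 to 10 N to the bottom (keep under 20 N). The tray is let go somewhere between 3 and 7 mm down. It springs back.
- tray_front (a point): Centre of the outer (front) face of the tray's dark steel front block, 98 mm wide, 32 mm thick, from 5 to 61 mm above the counter; this point is 35 mm above the counter. Latched, it stands 32 mm proud of the viewer's front. Axes as the viewer's: pushing along the viewer's +x closes the tray.
- tray_seat (a point): Centre of the tray's inner floor, 12 mm above the counter, axes as the viewer's. Inside the tray is 67 mm long (x) by 83 mm wide (y); side and rear walls rise 12 mm above the floor, the front block 49 mm. It slides in under a roof 52 mm above its floor.
- tray (a joint): How far the tray is out, m: about 0 latched, 0.08 fully out. A spring pushes it out (5 N shut, 2 N out). To latch, it must be pushed past 0, to -0.002 to -0.026: how deep differs each time and cannot be seen. On the way a latch ramp raises the push to about 7 to 10 N; it eases, then it clicks, and 2 mm deeper is a hard stop (keep under 20 N). Let go too early, it springs out.
- carrier_bail (a point): Negative carrier, loose steel plate 60 (its x) by 76 (y) by 5 mm with a window and a bridge handle over it, about 160 g. Point: middle of the handle's bar, over the plate's centre, 29 mm above its underside. The bar is 56 mm long (x), 10 wide (y), 10 high, pinched across y from above. Plate x goes along tray x (half turn is the same).
- cap_center (a point): Bystander, loose: chrome lens cap, a disc 54 mm across and 15 mm high; this point is its centre at 7 mm height.
- hood_center (a point): Bystander, loose: brass lens hood, a flared ring 42 mm across below, 58 mm across above, 34 mm high; this point is its centre at 17 mm height.
- thermo_holder: Bystander, loose: white ceramic thermometer holder, a foot 45 x 70 mm with two upright tubes (24 mm across), 62 mm high; origin at the centre of its underside.
There are look-alikes about, which are no part of the job. Leave any orange or pink look-alike of the part that bears carrier_bail alone. There is more than one size of the viewer; the job needs the larger.

How it is judged:
By the outcome, as a careful person would: the job done as asked, in the order asked, and still so for the second after the job is handed in, with the robot touching nothing.
It also fails if it takes over 67 s, if anything falls off the work surface, if the arm or the gripper's body presses on something with over 40 N, if the wrist force passes 120 N, or if a joint passes its speed limit or range.

## Robot

A 6-joint arm with a two-finger parallel gripper is mounted at the origin on the work surface. World frame = base frame: x ahead of the robot, y to its left, z up, the work surface at z = 0. Lengths are in m, angles in rad, forces in N, time in s.
With the tool pointing down it reaches from about 0.25 to 0.8 m from the base axis. Payload 3.9 kg.
Tool frame: the origin (TCP) lies on the centre line of the jaws, within the pads' length; the fingertips stand 14 mm ahead of it and the grasp point (between the pads) lies 5 mm behind it (manip.tips_ahead is the distance from the TCP to the fingertips, in m); z points along the fingers, y is the line along which they close (so a half turn about z gives the same grasp; the last joint's range is limited). The gripper opens to 85 mm and grips with 20 to 120 N. Pads are 22 mm wide; open, the fingers measure 114 mm over their backs; the gripper's body (76 mm by 85 mm) begins 54 mm behind the grasp point. The pads swing forward as they close: fully open they stand 13 mm farther back than shut.
Start: joints at [1.192, 0.26, -0.138, 1.173, 0, 1.571], TCP at [0.194, 0.488, 0.245] pointing down, gripper open.
Joint ranges: [-2.78, 2.78], [-0.83, 1.72], [-1.28, 1.37], [-1.9, 2.12], [-1.57, 1.48], [-3.14, 3.14]. Speed limits (rad/s): [2.57, 2.57, 3.14, 3.14, 3.14, 3.14].

## Interface

Orientations are given as a 3x3 rotation matrix whose columns are the frame's x, y, z axes.
In Python, from rig import monitor, cams, order, manip gives the robot as it stands.
- The arm moves only by the tool carry_out, never from a script. Its argument "deltas" is a list of rows, each a list of 5 numbers: the shift along the tool's x, y, z in units of 10 cm (1.0 is 10 cm), then the turn about the tool's z in units of 5 degrees (1.0 is 5 degrees), then the opening, from 0 (shut) to 1 (fully open). A call has 1 to 20 rows; each row shifts and turns the commanded pose from where the row before left it, along the tool's axes as they then stand; what a row does not reach is not made up. A row lasts 1/10 s, in which the tool goes at most 50 mm and 8.59 degrees, less where a joint would pass 70% of its speed; a pose out of reach is approached as far as the arm can. A call with a number of a shift or a turn outside -1 to 1 is refused whole. A call with a gripper value outside its range is refused whole. The fingers move at their own pace and stop on an object; "grip_force" is the grip in N (left out, the last holds). Time passes only in rows, so rows that do not move let the fingers close. It gives the time, the measured TCP pose, the force, the opening and the grip force at its end, in the units of the state.
- monitor.get_state(): the state, without advancing time (a new reading comes with each control period).
- cams.grab_frame(name): name is "side" or "top"; returns a dict with "frame" (420x560x3 uint8, blue, green, red), "z_map" (420x560 float32, m along the optical axis (not along the pixel's ray), 0 where there is no reading), "mtx" (3x3 intrinsics, pixels), "eye" and "attitude" of the camera in the world. Camera axes: x right, y down, z forward; pixel columns grow to the right and rows downward; lengths in m; the calibration is good to about 2 mm. A picture is of the moment at which its call begins.
- order.hand_in(): hands the job in; it is judged then, once.
The state is a dict: "time": time; "joint_pos": joint angles; "qvel": joint speeds; "tau": joint torques, N m; "ee_pos": TCP position; "tcp_rot": TCP orientation; "ft_force": force on the tool from outside, world axes, zero at the start; "torque": the same for the moment, N m; "finger_gap": finger opening in m; "grip_force": force on a finger pad.
Only numpy, scipy, OpenCV 4.12 (cv2) and the standard library are available. Lean on these libraries where they do the work, as an engineer would, in place of code of your own. Each camera call takes 0.05 s, during which the arm holds its last target. There are 200 camera calls.

## Working session

There is one attempt and no reset: what is moved stays moved. The work goes in short steps, Python scripts to look and compute and a tool call to move; the robot and the scene stay as the last step left them, time stands still between calls to the robot, and variables do not carry over. Pictures are saved under pics/ and viewed, at most 10 in all, crops included, and the job is handed in when it is done.

Besides the shell and the picture viewer there is one more tool, called after ">>>" as name(argument=value, ...), one argument or row to a line, values as JSON. carry_out: Moves the arm, as the interface text tells. Shifts and turns lie within -1 to 1; 1 stands for 10 cm of shift or 5 degrees of turn. Its arguments: {"type":"object","properties":{"deltas":{"type":"array","items":{"type":"array","items":{"type":"number","minimum":-1,"maximum":1}}},"grip_force":{"type":"number"}},"required":["deltas"]}

```bash
ls; mkdir -p pics; python3 - <<'E'
from rig import monitor, cams
import cv2, numpy as np
s=monitor.get_state(); print(s)
for n in ("top","side"):
    f=cams.grab_frame(n); np.savez(f"{n}0.npz",**f); cv2.imwrite(f"pics/{n}0.png",f["frame"]); print(n,f["mtx"],f["eye"],f["attitude"],type(f["frame"]))
E
```

```text
pics
{'time': 0.0, 'joint_pos': array([ 1.19200597e+00,  2.60707404e-01, -1.39391098e-01,  1.17272213e+00,
        9.96280547e-06,  1.57079684e+00]), 'qvel': array([-3.09236248e-04,  2.37262370e-04,  7.34405995e-04, -2.34833530e-04,
       -1.55393616e-05,  8.79048166e-04]), 'tau': array([ 6.36063014e-04, -4.05676746e+01,  2.53922975e+01,  1.86740735e-02,
       -1.22541917e-05, -1.90015619e-06]), 'ee_pos': array([0.19389154, 0.48715974, 0.2444443 ]), 'tcp_rot': array([[-9.29112443e-01,  3.69796557e-01, -7.57836646e-04],
       [ 3.69797334e-01,  9.29110547e-01, -1.87711934e-03],
       [ 9.96175265e-06, -2.02430090e-03, -9.99997951e-01]]), 'ft_force': array([-0.25494026, -0.16702288, -0.08353295]), 'torque': array([ 0.0330183 , -0.04228988,  0.04797391]), 'grip_force': 0.0, 'finger_gap': 0.08526076201712565}
top [[532.46498727   0.         278.63556751]
 [  0.         532.46498727 220.46880642]
 [  0.           0.           1.        ]] [0.3576561  0.06302731 1.15706583] [[ 0.00558757 -0.98384758  0.17892096]
 [-0.99981555 -0.00878424 -0.01707913]
 [ 0.01837494 -0.17879253 -0.9837152 ]] <class 'numpy.ndarray'>
side [[464.5700283    0.         277.49241326]
 [  0.         464.5700283  204.54049232]
 [  0.           0.           1.        ]] [ 0.37849603 -0.74512302  0.90060604] [[ 0.97549442 -0.16423459  0.14641595]
 [-0.21949792 -0.68040847  0.6991888 ]
 [-0.01520833 -0.71419277 -0.69978382]] <class 'numpy.ndarray'>
```

View pics/top0.png

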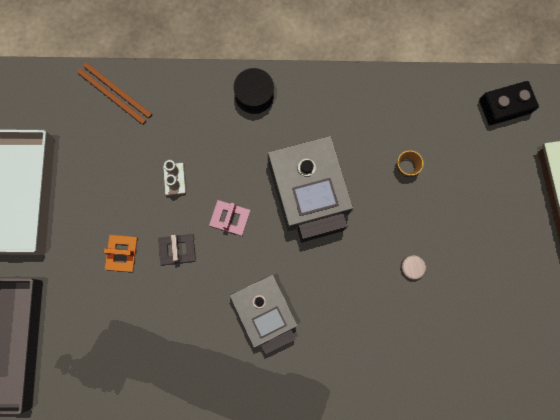

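View pics/side0.png

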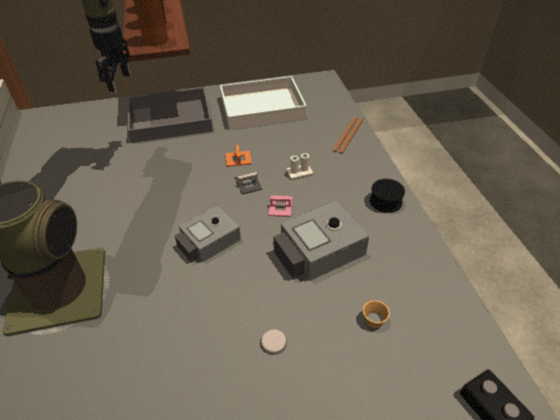

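The larger viewer is at top px (310,182), with its button at (307,167) and tray block at (322,228). The small viewer at (265,312) is a decoy. Carrier candidates are dark steel (177,249), orange (121,254) and pink (230,218). I choose the steel one at (177,249) by its colour.

```bash
cat > h.py <<'E'
import numpy as np, cv2
def world(f):
    z=f["z_map"]; v,u=np.indices(z.shape); K=f["mtx"]
    p=np.stack([(u-K[0,2])/K[0,0]*z,(v-K[1,2])/K[1,1]*z,z],-1)
    return p@f["attitude"].T+f["eye"]
def rect(W,m):
    P=W[m][:,:2]; c,s,a=cv2.minAreaRect((P*1000).astype(np.float32)); return np.round(c,1),np.round(s,1),round(a,1)
def roi(shape,u0,v0,u1,v1):
    r=np.zeros(shape,bool); r[v0:v1,u0:u1]=1; return r
E
python3 - <<'E'
from h import *
f=dict(np.load("top0.npz")); W=world(f); Z=W[...,2]; ok=f["z_map"]>0; sh=Z.shape
print("table z",np.median(Z[350:400,420:520]), np.median(Z[230:270,330:390]))
def rep(n,r,lo,hi):
    m=roi(sh,*r)&ok&(Z>lo)&(Z<hi); m=cv2.morphologyEx(m.astype(np.uint8),cv2.MORPH_OPEN,np.ones((2,2)))>0
    print(n,m.sum(),rect(W,m),"z",np.percentile(Z[m],[5,50,95]).round(4),"med",np.median(W[m][:,:2],0).round(4))
V=(260,130,360,245)
rep("boxtop",V,.066,.078); rep("button",V,.081,.1); rep("block",(290,205,355,245),.052,.0645)
C=(150,225,205,275)
rep("plate",C,.003,.0085); rep("handle",C,.024,.045); rep("carrier",C,.003,.05)
rep("cap",(395,250,435,285),.008,.03);rep("hood",(390,140,430,185),.02,.05);rep("thermo",(155,150,195,205),.004,.1)
rep("pink",(200,190,255,245),.003,.05);rep("small",(220,265,310,360),.02,.1)
g=f["frame"]
cr=np.hstack([cv2.resize(g[225:275,150:210],(480,400),interpolation=3)]); cv2.imwrite("pics/crop.png",cr)
E
```

```text
table z -0.00012811820974001353 0.00019251438347833716
boxtop 4865 (array([560.5, -29.2]), array([404.4, 187.4]), 0.4) z [0.0682 0.0725 0.0762] med [ 0.6359 -0.0233]
button 132 (array([521.1,  28.3]), array([ 26.3, 333.1]), 73.5) z [0.0756 0.0858 0.0895] med [ 0.6663 -0.0141]
block 699 (array([548.6, -54.6]), array([ 31.8, 110.5]), 17.6) z [0.0417 0.0606 0.0642] med [ 0.5456 -0.0491]
plate 369 (array([500. , 263.6]), array([58.2, 76.9]), 4.9) z [0.0006 0.0051 0.0092] med [0.4975 0.2659]
handle 140 (array([427.7, 178.1]), array([266.1,  42.4]), 49.6) z [-0.      0.033   0.0374] med [0.4988 0.2629]
carrier 620 (array([457.3, 174.6]), array([287.4,  83.4]), 64.4) z [0.0003 0.0058 0.0357] med [0.4975 0.2619]
cap 483 (array([ 427.6, -105.6]), array([ 52.7, 361.3]), 14.2) z [0.001  0.0146 0.0184] med [ 0.4639 -0.2495]
hood 214 (array([548.9, -97.2]), array([ 54.7, 495.9]), 43.8) z [-0.0006  0.0272  0.0365] med [ 0.7056 -0.2586]
thermo 669 (array([513.4, 191.2]), array([397.9,  66.7]), 29.9) z [0.0028 0.015  0.0632] med [0.6504 0.2691]
pink 607 (array([481.5, 133.2]), array([269.2,  92.2]), 10.6) z [0.0003 0.0054 0.0356] med [0.5727 0.1499]
small 3182 (array([358.7,  67.2]), array([142.3, 103.2]), 26.3) z [0.0411 0.051  0.0555] med [0.362 0.068]
```

View pics/crop.png

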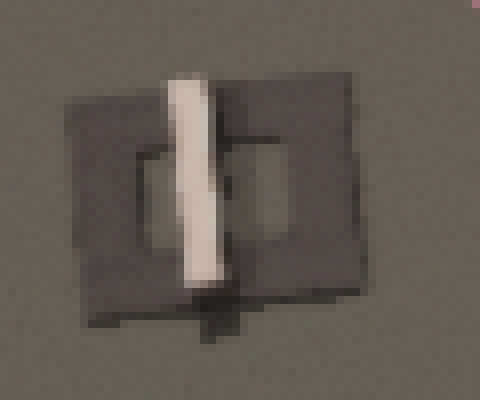

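The crop shows the dark steel plate with its window and pale handle bar (crop (170,80) to (225,285)), so it is the right part. Next is a cleaner refit.

```bash
cat >> h.py <<'E'
def fit(W,ok,r,lo,hi,k=3):
    Z=W[...,2]; m0=roi(Z.shape,*r)&ok&(Z>lo)&(Z<hi)
    n,l,st,_=cv2.connectedComponentsWithStats(cv2.morphologyEx(m0.astype(np.uint8),cv2.MORPH_OPEN,np.ones((k,k),np.uint8)))
    m=(l==1+np.argmax(st[1:,4]))&m0; return rect(W,m),m.sum(),W[m].mean(0).round(4),np.median(Z[m]).round(4)
E
python3 - <<'E'
from h import *
f=dict(np.load("top0.npz")); W=world(f); ok=f["z_map"]>0
V=(260,130,360,245);C=(150,225,205,275)
for n,r,lo,hi in [("boxtop",V,.066,.078),("button",V,.080,.1),("block",(290,205,355,245),.052,.0645),("plate",C,.002,.0095),("handle",C,.022,.045)]:
    print(n,fit(W,ok,r,lo,hi))
g=dict(np.load("side0.npz")); W=world(g); ok=g["z_map"]>0
for n,r,lo,hi in [("boxtop",(270,195,375,285),.066,.078),("button",(270,195,375,285),.0805,.1),("block",(270,225,310,280),.052,.0645),("handle",(232,165,265,195),.022,.045)]:
    print("side",n,fit(W,ok,r,lo,hi,2))
from rig import monitor
print(monitor.get_state()["time"])
E
```

```text
boxtop ((array([642.8, -20.9]), array([165.8, 140.9]), 15.9), np.int64(4849), array([ 0.6402, -0.0205,  0.0725]), np.float64(0.0725))
button ((array([668.9, -12.2]), array([25.7, 25.2]), 0.2), np.int64(130), array([ 0.6683, -0.0128,  0.0859]), np.float64(0.086))
block ((array([547.7, -47.5]), array([32.3, 97.6]), 15.9), np.int64(677), array([ 0.5474, -0.0475,  0.0607]), np.float64(0.0608))
plate ((array([496.4, 291.5]), array([57.2, 26.6]), 21.2), np.int64(188), array([0.4954, 0.2906, 0.0054]), np.float64(0.0052))
handle ((array([492.1, 263.5]), array([34.7, 10.5]), 8.0), np.int64(93), array([0.4919, 0.263 , 0.0336]), np.float64(0.0337))
side boxtop ((array([643.9, -27. ]), array([168.3, 139.8]), 15.6), np.int64(2797), array([ 0.6403, -0.0329,  0.0716]), np.float64(0.0716))
side button ((array([669.9, -20.1]), array([26.9, 21.7]), 72.3), np.int64(70), array([ 0.6695, -0.0206,  0.0848]), np.float64(0.0849))
side block ((array([547.5, -51.9]), array([ 37.8, 103.2]), 12.3), np.int64(466), array([ 0.548 , -0.057 ,  0.0599]), np.float64(0.0601))
side handle ((array([504. , 258.5]), array([54.6,  9.1]), 11.4), np.int64(65), array([0.5031, 0.2578, 0.0289]), np.float64(0.0286))
0.1
```

```bash
cat >> h.py <<'E'
def ray(f,uv,z):
    d=f["attitude"]@np.append((np.array(uv,float)-f["mtx"][:2,2])/np.array([f["mtx"][0,0],f["mtx"][1,1]]),1); e=f["eye"]
    return (e+d*(z-e[2])/d[2])[:2]
def blob(f,r,test,z):
    m=(roi(f["z_map"].shape,*r)&test).astype(np.uint8); n,l,st,c=cv2.connectedComponentsWithStats(m)
    i=1+np.argmax(st[1:,4]); v,u=np.nonzero(l==i)
    P=np.array([ray(f,p,z) for p in zip(u,v)])*1000
    c_,s,a=cv2.minAreaRect(P.astype(np.float32)); return c[i].round(1),st[i,4],"centroid",P.mean(0).round(1),"rect",np.round(c_,1),np.round(s,1),round(a,1)
def go(x,y,z,yaw_y):
    """shift in current tool axes (units 10cm) and turn (units 5deg) to reach world target; yaw_y = world angle of tool y"""
    from rig import monitor
    s=monitor.get_state(); R=s["tcp_rot"]; d=R.T@(np.array([x,y,z])-s["ee_pos"])/.1
    a=np.degrees(np.arctan2(R[1,1],R[0,1])); t=-((yaw_y-a+180)%360-180)/5
    print("ee",s["ee_pos"].round(4),"yaw_y",a.round(2),"shift",d.round(3),"turn",round(t,2),"t",s["time"])
E
python3 - <<'E'
from h import *
from rig import manip
print([ (k,getattr(manip,k)) for k in dir(manip) if k[0]!='_'])
T=dict(np.load("top0.npz")); S=dict(np.load("side0.npz"))
for n,f,H,B in [("top",T,(150,225,205,275),(295,150,320,182)),("side",S,(232,165,265,195),(322,212,347,231))]:
    g=f["frame"].max(2)
    r=f["frame"][...,2]
    print(n,"handle",blob(f,H,r>135,.034)); print(n,"button",blob(f,B,g<45,.086))
print("cap",blob(T,(395,250,435,285),T["frame"][...,2]>130,.0145),blob(S,(255,320,295,360),S["frame"][...,2]>130,.0145))
go(.669,-.013,.16,105.9)
E
```

```text
[('IKError', <class 'rig.IKError'>), ('tips_ahead', 0.014)]
top handle (array([173.8, 247.1]), np.int32(115), 'centroid', array([502.6, 265.1]), 'rect', array([502.2, 265.1]), array([53.9,  9.4]), 7.2)
top button (array([306.4, 166.7]), np.int32(111), 'centroid', array([666.9, -12.7]), 'rect', array([666.4, -12. ]), array([20.9, 26. ]), 89.7)
side handle (array([247.4, 174.2]), np.int32(70), 'centroid', array([503.3, 262. ]), 'rect', array([503.5, 261.1]), array([57.3, 16.7]), 7.8)
side button (array([333.6, 222.4]), np.int32(69), 'centroid', array([666.7, -22.8]), 'rect', array([666.8, -21.5]), array([27. , 21.6]), 72.8)
cap (array([413.7, 266.6]), np.int32(435), 'centroid', array([ 466.9, -248.9]), 'rect', array([ 466.7, -248.9]), array([49.3, 50.1]), 44.1) (array([274.9, 338.6]), np.int32(1463), 'centroid', array([ 470.1, -251.4]), 'rect', array([ 468.4, -252.3]), array([90.5, 84.8]), 76.8)
ee [0.1939 0.4872 0.2445] yaw_y 68.3 shift [-6.264 -2.89   0.851] turn -7.52 t 0.1
```

>>> carry_out(
  deltas=[
    [0,0,0,-0.94,0],
    [0,0,0,-0.94,0],
    [0,0,0,-0.94,0],
    [0,0,0,-0.94,0],
    [0,0,0,-0.94,0],
    [0,0,0,-0.94,0],
    [0,0,0,-0.94,0],
    [0,0,0,-0.94,0],
  ],
  grip_force=40,
)

```text
time: 0.9
ee_pos: [0.194, 0.4874, 0.2448]
tcp_rot: [[-0.961, -0.277, -0.0], [-0.277, 0.961, -0.001], [0.001, -0.001, -1.0]]
ft_force: [0.5, 0.0, 0.1]
finger_gap: -0.0
grip_force: 0.0
```

```bash
python3 - <<'E'
from h import *
from rig import monitor
print(monitor.get_state()["joint_pos"]); go(.669,-.013,.16,105.9)
E
```

```text
[ 1.19201405e+00  2.60386562e-01 -1.38869427e-01  1.17269682e+00
 -1.95134761e-05  9.11188218e-01]
ee [0.194  0.4874 0.2448] yaw_y 106.09 shift [-3.178 -6.124  0.852] turn 0.04 t 0.9
```

>>> carry_out(
  deltas=[
    [-0.16,-0.306,0.04,0,0],
    [-0.16,-0.306,0.04,0,0],
    [-0.16,-0.306,0.04,0,0],
    [-0.16,-0.306,0.04,0,0],
    [-0.16,-0.306,0.04,0,0],
    [-0.16,-0.306,0.04,0,0],
    [-0.16,-0.306,0.04,0,0],
    [-0.16,-0.306,0.04,0,0],
    [-0.16,-0.306,0.04,0,0],
    [-0.16,-0.306,0.04,0,0],
    [-0.16,-0.306,0.04,0,0],
    [-0.16,-0.306,0.04,0,0],
    [-0.16,-0.306,0.04,0,0],
    [-0.16,-0.306,0.04,0,0],
    [-0.16,-0.306,0.04,0,0],
    [-0.16,-0.306,0.04,0,0],
    [-0.16,-0.306,0.04,0,0],
    [-0.16,-0.306,0.04,0,0],
    [-0.16,-0.306,0.04,0,0],
    [-0.16,-0.306,0.04,0,0],
  ],
)

```text
time: 2.9
ee_pos: [0.67, -0.0143, 0.1645]
tcp_rot: [[-0.962, -0.274, -0.001], [-0.274, 0.962, 0.0], [0.001, 0.0, -1.0]]
ft_force: [0.2, 0.3, 0.7]
finger_gap: -0.0003
grip_force: 0.0
```

```bash
python3 - <<'E'
from h import *
from rig import monitor,cams
go(.669,-.013,.108,105.9)
f=cams.grab_frame("side"); g=f["frame"]; cv2.imwrite("pics/p.png",cv2.resize(g[120:290,220:400],(720,680))[:600])
f=cams.grab_frame("top"); np.savez("t1.npz",**f)
E
```

```text
ee [ 0.67   -0.0143  0.1645] yaw_y 105.89 shift [0.005 0.015 0.565] turn -0.0 t 2.9
```

View pics/p.png

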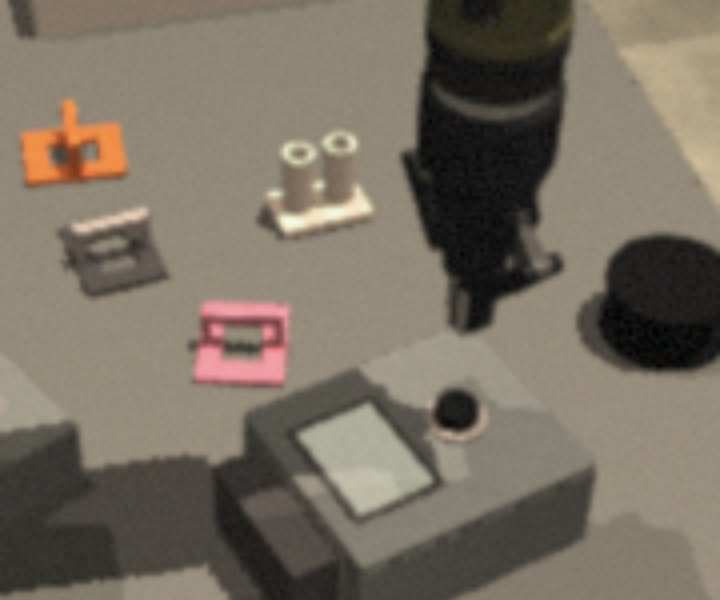

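The closed fingertips (crop (470,325)) hang directly over the button (458,410), so I descend.

>>> carry_out(
  deltas=[
    [0,0.015,0.15,0,0],
    [0,0,0.15,0,0],
    [0,0,0.15,0,0],
    [0,0,0.1,0,0],
    [0,0,0.05,0,0],
    [0,0,0.02,0,0],
    [0,0,0.02,0,0],
  ],
)

```text
time: 3.7
ee_pos: [0.6694, -0.0115, 0.1017]
tcp_rot: [[-0.962, -0.274, 0.001], [-0.274, 0.962, -0.0], [-0.001, -0.0, -1.0]]
ft_force: [0.4, -1.1, 0.1]
finger_gap: -0.0001
grip_force: 0.0
```

>>> carry_out(
  deltas=[
    [0,0,0.015,0,0],
    [0,0,0.015,0,0],
    [0,0,0,0,0],
  ],
)

```text
time: 4.0
ee_pos: [0.6696, -0.0117, 0.0992]
tcp_rot: [[-0.962, -0.274, 0.001], [-0.274, 0.962, 0.0], [-0.001, -0.0, -1.0]]
ft_force: [0.0, 1.0, 3.3]
finger_gap: 0.0001
grip_force: 1.5
```

```bash
python3 - <<'E'
from h import *
S=dict(np.load("t1.npz"))
from rig import cams,monitor
s=monitor.get_state(); print(s["ee_pos"],s["ft_force"])
f=cams.grab_frame("side"); p=f["attitude"].T@(np.array([.67,-.0143,.1505])-f["eye"]); print((f["mtx"]@p/p[2])[:2])
f=cams.grab_frame("top"); W=world(f); print(fit(W,f["z_map"]>0,(280,200,355,300),.052,.0645))
E
```

```text
[ 0.66960704 -0.0117036   0.09916078] [0.03623568 0.95471535 3.25245229]
[335.79290008 200.48611955]Traceback (most recent call last):
  File "<stdin>", line 6, in <module>
  File "h.py", line 13, in fit
    m=(l==1+np.argmax(st[1:,4]))&m0; return rect(W,m),m.sum(),W[m].mean(0).round(4),np.median(Z[m]).round(4)
            ~~~~~~~~~^^^^^^^^^^
    return _wrapfunc(a, 'argmax', axis=axis, out=out, **kwds)
    return bound(*args, **kwds)
ValueError: attempt to get argmax of an empty sequence
```

>>> carry_out(
  deltas=[
    [0,0,0.012,0,0],
    [0,0,0.012,0,0],
    [0,0,0.012,0,0],
    [0,0,0,0,0],
  ],
)

```text
time: 4.5
ee_pos: [0.6696, -0.0117, 0.0951]
tcp_rot: [[-0.962, -0.274, 0.001], [-0.274, 0.962, 0.0], [-0.001, -0.0, -1.0]]
ft_force: [0.7, 0.1, 2.4]
finger_gap: -0.0002
grip_force: 1.5
```

```bash
cat > st.py <<'E'
from h import *
from rig import cams,monitor
f=cams.grab_frame("side"); W=world(f); print(fit(W,f["z_map"]>0,(220,215,312,300),.050,.066,2))
E
python3 st.py
```

```text
((array([545.5, -46.2]), array([ 38.3, 114.2]), 12.5), np.int64(494), array([ 0.5468, -0.0568,  0.0597]), np.float64(0.0601))
```

Not released yet at about 4.5 mm, so I go deeper.

>>> carry_out(
  deltas=[
    [0,0,0.01,0,0],
    [0,0,0.01,0,0],
    [0,0,0,0,0],
  ],
)

```text
time: 4.85
ee_pos: [0.6696, -0.0117, 0.0929]
tcp_rot: [[-0.962, -0.274, 0.001], [-0.274, 0.962, 0.0], [-0.001, -0.0, -1.0]]
ft_force: [1.0, 0.4, 5.0]
finger_gap: -0.0003
grip_force: 2.3
```

```bash
python3 st.py
```

```text
((array([492.6, -69.1]), array([ 33.2, 100.4]), 15.5), np.int64(496), array([ 0.4928, -0.0739,  0.0597]), np.float64(0.06))
```

Tray released. I rise and go to the carrier.

>>> carry_out(
  deltas=[
    [0,0,-0.05,0,0],
    [0,0,-0.2,0,0],
    [0,0,-0.35,0,0],
    [0,0,-0.35,0,0.5],
    [0.05,0.2,0,0,1],
    [0.08,0.3,0,0,1],
    [0.08,0.3,0,0,1],
    [0.08,0.3,0,0,1],
    [0.08,0.3,0,0,1],
    [0.08,0.3,0,0,1],
    [0.08,0.3,0,0,1],
    [0.08,0.3,0,0,1],
    [0.08,0.3,0,0,1],
    [0.08,0.3,0,0,1],
    [0.08,0.215,0,0,1],
    [0,0,0,0.94,1],
    [0,0,0,0.94,1],
    [0,0,0,0,1],
  ],
)

```text
time: 6.7
ee_pos: [0.5009, 0.2642, 0.187]
tcp_rot: [[-0.993, -0.114, -0.002], [-0.114, 0.993, -0.002], [0.002, -0.001, -1.0]]
ft_force: [0.0, 0.7, -0.3]
finger_gap: 0.0852
grip_force: 0.0
```

```bash
python3 - <<'E'
from h import *
from rig import cams
go(.5025,.2645,.024,96.5)
f=cams.grab_frame("top"); np.savez("t2.npz",**f); W=world(f);ok=f["z_map"]>0
print("block",fit(W,ok,(290,200,380,310),.052,.0645)); print("box",fit(W,ok,(260,130,365,245),.066,.078))
print("floor",fit(W,ok,(290,200,380,310),.008,.017)); 
g=f["frame"]; cv2.imwrite("pics/t2.png",cv2.resize(g[120:320,100:380],(784,560)))
E
```

```text
ee [0.5009 0.2642 0.187 ] yaw_y 96.54 shift [-0.02   0.003  1.63 ] turn 0.01 t 6.7
block ((array([471.3, -69.3]), array([32. , 98.1]), 15.9), np.int64(658), array([ 0.4707, -0.0691,  0.0608]), np.float64(0.061))
box ((array([643.2, -20.7]), array([166. , 140.8]), 15.9), np.int64(4843), array([ 0.6404, -0.0205,  0.0724]), np.float64(0.0724))
floor ((array([521.6, -56.4]), array([63.8, 82.7]), 16.0), np.int64(1028), array([ 0.5216, -0.0569,  0.0122]), np.float64(0.0122))
```

View pics/t2.png

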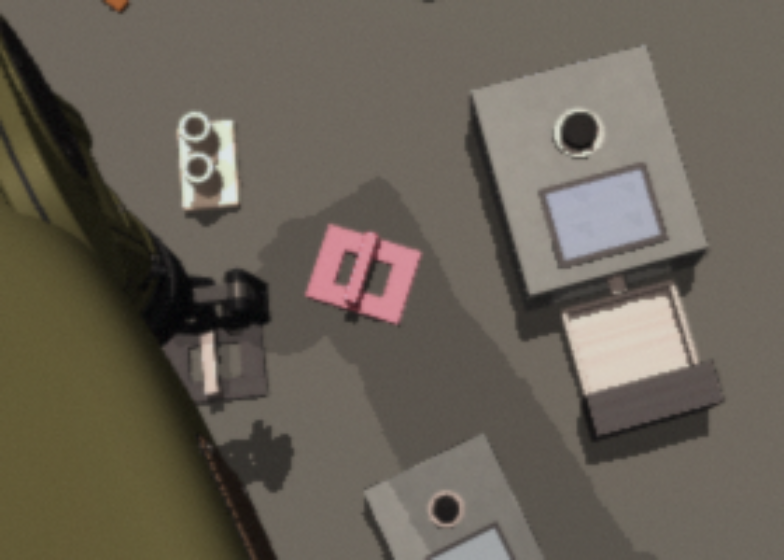

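Tray is out (floor centre at crop (630,345)). The pale handle at (208,362) sits beneath the gripper, with the height parallax making up the offset. I descend with a half-open gripper.

>>> carry_out(
  deltas=[
    [-0.02,0,0.25,0,0.5],
    [0,0,0.3,0,0.5],
    [0,0,0.3,0,0.5],
    [0,0,0.3,0,0.5],
    [0,0,0.2,0,0.5],
    [0,0,0.1,0,0.5],
    [0,0,0.08,0,0.5],
    [0,0,0.05,0,0.5],
    [0,0,0.03,0,0.5],
    [0,0,0,0,0.5],
  ],
)

```text
time: 7.75
ee_pos: [0.5044, 0.2649, 0.0271]
tcp_rot: [[-0.994, -0.113, 0.001], [-0.113, 0.994, 0.0], [-0.001, 0.0, -1.0]]
ft_force: [0.4, 0.7, 0.4]
finger_gap: 0.0426
grip_force: 0.0
```

```bash
python3 - <<'E'
from h import *
from rig import cams
go(.5025,.2645,.024,96.5)
f=cams.grab_frame("side"); g=f["frame"]; cv2.imwrite("pics/s3.png",cv2.resize(g[100:220,190:330],(700,600)))
E
```

```text
ee [0.5044 0.2649 0.0271] yaw_y 96.5 shift [ 0.019 -0.002  0.031] turn 0.0 t 7.75
```

View pics/s3.png

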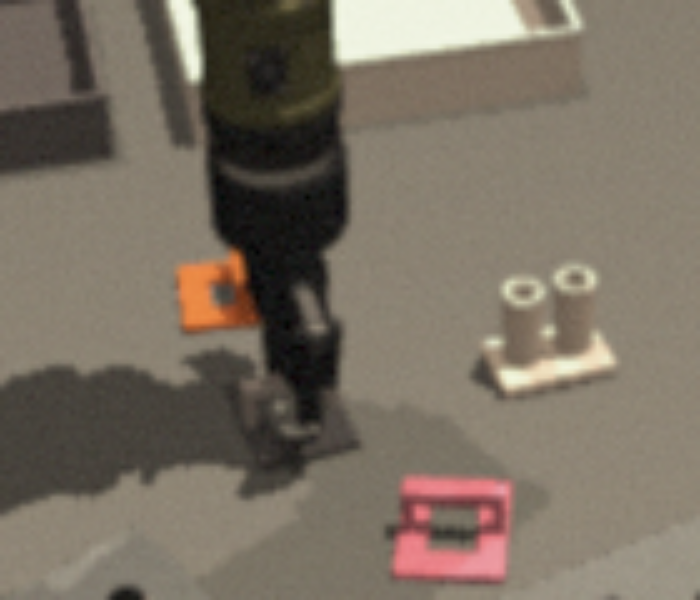

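The jaw straddles the handle at crop (290,410) with the plate beneath, so I close gently.

>>> carry_out(
  deltas=[
    [0.019,0,0.03,0,0.5],
    [0,0,0,0,0.3],
    [0,0,0,0,0.15],
    [0,0,0,0,0.05],
    [0,0,0,0,0],
    [0,0,0,0,0],
    [0,0,0,0,0],
  ],
  grip_force=40,
)

```text
time: 8.5
ee_pos: [0.5023, 0.2646, 0.024]
tcp_rot: [[-0.994, -0.113, 0.0], [-0.113, 0.994, 0.0], [-0.0, 0.0, -1.0]]
ft_force: [-0.9, -0.8, 4.0]
finger_gap: 0.0088
grip_force: 39.9
```

>>> carry_out(
  deltas=[
    [0,0,-0.1,0,0],
    [0,0,-0.3,0,0],
    [0,0,-0.4,0,0],
    [0,0,-0.4,0,0],
    [0,0,-0.3,0,0],
    [0,0,0,0,0],
  ],
)

```text
time: 9.1
ee_pos: [0.505, 0.2661, 0.1789]
tcp_rot: [[-0.994, -0.113, 0.008], [-0.113, 0.994, 0.004], [-0.009, 0.003, -1.0]]
ft_force: [0.6, 0.0, -2.2]
finger_gap: 0.0094
grip_force: 39.3
```

```bash
python3 - <<'E'
from h import *
go(.5192,-.0561,.15,105.9)
E
```

```text
ee [0.505  0.2661 0.1789] yaw_y 96.49 shift [ 0.226 -3.218  0.276] turn -1.88 t 9.1
```

>>> carry_out(
  deltas=[
    [0,0,0,-0.94,0],
    [0,0,0,-0.94,0],
    [0.03,-0.13,0,0,0],
    [0.06,-0.25,0,0,0],
    [0.06,-0.25,0,0,0],
    [0.06,-0.25,0,0,0],
    [0.06,-0.25,0,0,0],
    [0.06,-0.25,0,0,0],
    [0.06,-0.25,0,0,0],
    [0.06,-0.25,0,0,0],
    [0.06,-0.25,0,0,0],
    [0.06,-0.25,0,0,0],
    [0.06,-0.25,0,0,0],
    [0.06,-0.25,0,0,0],
    [0.05,-0.25,0,0,0],
    [0.01,-0.12,0,0,0],
    [0,0,0.3,0,0],
    [0,0,0.3,0,0],
    [0,0,0,0,0],
    [0,0,0,0,0],
  ],
)

```text
time: 11.1
ee_pos: [0.518, -0.0683, 0.1133]
tcp_rot: [[-0.962, -0.273, -0.003], [-0.273, 0.962, 0.0], [0.002, 0.001, -1.0]]
ft_force: [0.9, 0.3, -2.6]
finger_gap: 0.0093
grip_force: 39.3
```

```bash
python3 - <<'E'
from h import *
from rig import cams,monitor
go(.5192,-.0561,.036,105.9)
z=monitor.get_state()["ee_pos"][2]
f=cams.grab_frame("top"); W=world(f);ok=f["z_map"]>0
s=cams.grab_frame("side")
print(z)
vis=np.hstack([cv2.resize(f["frame"][180:300,260:380],(400,400)),cv2.resize(s["frame"][190:310,210:330],(400,400))]); cv2.imwrite("pics/v4.png",vis)
u=z-.024+.005
print("plate top",fit(W,ok,(270,180,380,310),u-.004,u+.004,2))
W=world(s);print("plate side",fit(W,s["z_map"]>0,(200,180,340,310),u-.005,u+.004,2))
E
```

```text
ee [ 0.518  -0.0683  0.1133] yaw_y 105.87 shift [-0.047  0.114  0.773] turn -0.01 t 11.1
0.11330692628033322
plate top ((array([493.3, -52.6]), array([21.5, 34.6]), 9.4), np.int64(133), array([ 0.4923, -0.0504,  0.0945]), np.float64(0.0946))
plate side ((array([520.5, -73. ]), array([61.6, 76.2]), 15.8), np.int64(316), array([ 0.52  , -0.087 ,  0.0945]), np.float64(0.0944))
```

View pics/v4.png

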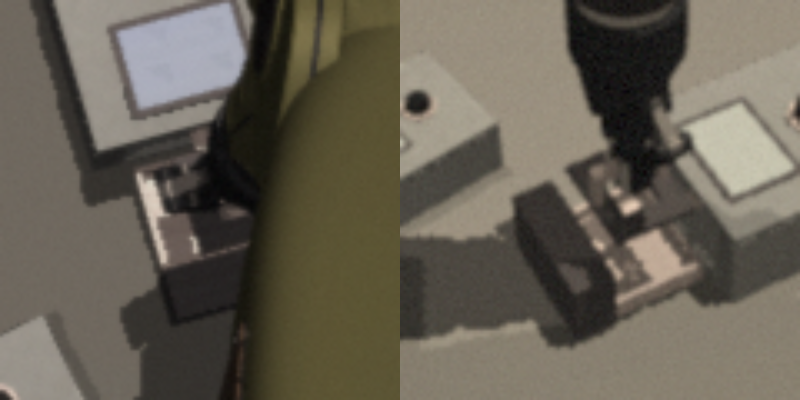

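>>> carry_out(
  deltas=[
    [-0.047,0.114,0.1,0,0],
    [0,0,0.1,0,0],
    [0,0,0,0,0],
    [0,0,0,0,0],
  ],
)

```text
time: 11.6
ee_pos: [0.52, -0.056, 0.0933]
tcp_rot: [[-0.962, -0.274, -0.001], [-0.274, 0.962, -0.0], [0.001, 0.0, -1.0]]
ft_force: [-0.5, 0.2, -2.0]
finger_gap: 0.0096
grip_force: 39.3
```

```bash
cat > m.py <<'E'
from h import *
from rig import cams,monitor
go(.5192,-.0561,.036,105.9)
z=monitor.get_state()["ee_pos"][2]; u=z-.024+.005
s=cams.grab_frame("side"); W=world(s); ok=s["z_map"]>0
t=cams.grab_frame("top"); Wt=world(t)
print("plate",fit(W,ok,(200,180,340,310),u-.003,u+.003,2),"exp",u)
print("block",fit(W,ok,(200,180,340,310),.0575,.0645,2))
print("block top",fit(Wt,t["z_map"]>0,(270,180,380,310),.0545,.0645,2))
print("box",fit(W,ok,(270,190,380,290),.069,.075,2))
cv2.imwrite("pics/m.png",np.hstack([cv2.resize(t["frame"][180:300,260:380],(400,400)),cv2.resize(s["frame"][190:310,210:330],(400,400))]))
E
python3 m.py
```

```text
ee [ 0.52   -0.056   0.0933] yaw_y 105.92 shift [0.007 0.001 0.573] turn 0.0 t 11.6
plate ((array([611.7, -41.5]), array([ 70.3, 101.2]), 29.2), np.int64(424), array([ 0.6118, -0.0408,  0.0731]), np.float64(0.073)) exp 0.07432854154657978
block ((array([471.8, -75.3]), array([31.7, 95.2]), 15.8), np.int64(409), array([ 0.4721, -0.0777,  0.0604]), np.float64(0.0603))
block top ((array([459.6, -34.7]), array([29.5, 24.2]), 11.6), np.int64(136), array([ 0.4608, -0.0332,  0.0607]), np.float64(0.0609))
box ((array([643.3, -27.6]), array([165.7, 138.6]), 15.6), np.int64(2125), array([ 0.6446, -0.0343,  0.0718]), np.float64(0.0718))
```

```bash
cat > m2.py <<'E'
from h import *
from rig import cams,monitor
st=monitor.get_state(); z=st["ee_pos"][2]; u=z-.019
s=cams.grab_frame("side"); W=world(s); ok=s["z_map"]>0
a=np.radians(15.9); ex=np.array([np.cos(a),np.sin(a)]); ey=np.array([-ex[1],ex[0]])
o=np.array([.6313,-.0305])   # viewer origin as seen by side camera
c=(W[...,:2]-o); X=c@ex*1000; Y=c@ey*1000; Z=W[...,2]
near=ok&(X>-160)&(X<-72)&(abs(Y)<55)
def edges(n,m): 
    print(n,m.sum(),"x",np.percentile(X[m],[1,3,97,99]).round(1),"y",np.percentile(Y[m],[1,3,97,99]).round(1))
edges("plate",near&(abs(Z-u)<.0035))
edges("block",ok&(X<-140)&(X>-200)&(abs(Y)<60)&(abs(Z-.0605)<.003))
edges("boxtop",ok&(X>-100)&(X<100)&(abs(Y)<80)&(abs(Z-.0718)<.002))
d=(st["ee_pos"][:2]-o)*1000; print("tcp",d@ex,d@ey,"u",u)
E
python3 m2.py; python3 - <<'E'
import cv2
E
```

```text
plate 345 x [-144.1 -143.8  -85.6  -84.5] y [-35.9 -35.1  39.   40. ]
block 458 x [-182.  -181.4 -150.9 -150.1] y [-45.7 -44.5  47.7  50. ]
boxtop 2077 x [-92.2 -68.6  89.8  92.6] y [-67.5 -65.4  66.3  69.8]
tcp -113.609792483203 5.544647547935349 u 0.07481245427272827
```

View pics/m.png

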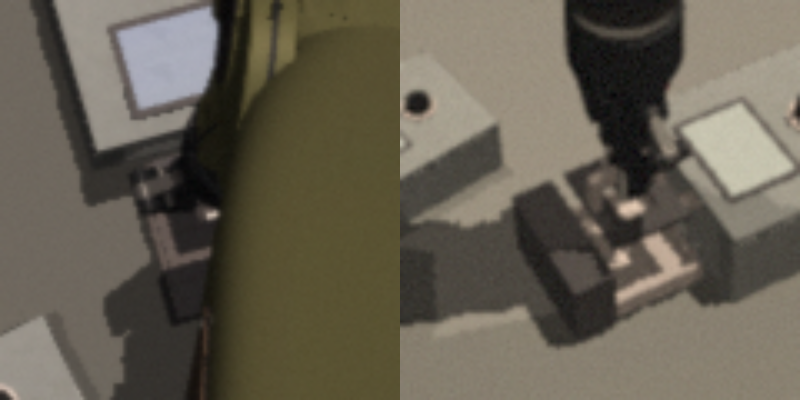

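Side view: the plate spans -144..-85 in tray x and the target centre is -116.5. I shift 2 mm toward the front; y is already centred.

>>> carry_out(
  deltas=[
    [0.02,0,0,0,0],
    [0,0,0.1,0,0],
    [0,0,0.1,0,0],
    [0,0,0.1,0,0],
    [0,0,0.08,0,0],
    [0,0,0.05,0,0],
    [0,0,0.03,0,0],
    [0,0,0,0,0],
  ],
)

```text
time: 12.55
ee_pos: [0.5183, -0.0568, 0.0472]
tcp_rot: [[-0.962, -0.274, -0.001], [-0.274, 0.962, 0.0], [0.001, 0.0, -1.0]]
ft_force: [0.7, 0.1, -2.2]
finger_gap: 0.0093
grip_force: 39.4
```

```bash
python3 m2.py
```

```text
plate 283 x [-154.8 -140.5  -87.   -83.1] y [-46.2 -43.7  40.5  43.5]
block 455 x [-181.7 -181.3 -150.7 -146.8] y [-46.7 -44.8  48.4  49.9]
boxtop 2093 x [-68.2 -64.5  89.2  92.3] y [-67.3 -65.   65.9  69.7]
tcp -115.90762397891778 5.691929727157485 u 0.028239423108375957
```

>>> carry_out(
  deltas=[
    [0,0,0.04,0,0],
    [0,0,0.03,0,0],
    [0,0,0.02,0,0],
    [0,0,0.01,0,0],
    [0,0,0,0,0],
  ],
)

```text
time: 13.1
ee_pos: [0.5184, -0.0568, 0.0376]
tcp_rot: [[-0.962, -0.274, -0.0], [-0.274, 0.962, 0.0], [0.0, 0.0, -1.0]]
ft_force: [0.6, 0.6, -2.3]
finger_gap: 0.0093
grip_force: 39.4
```

>>> carry_out(
  deltas=[
    [0,0,0.01,0,0],
    [0,0,0.005,0,0],
    [0,0,0,0,0],
  ],
)

```text
time: 13.4
ee_pos: [0.5185, -0.0568, 0.0362]
tcp_rot: [[-0.962, -0.274, -0.0], [-0.274, 0.962, 0.0], [0.0, 0.0, -1.0]]
ft_force: [-0.5, 0.0, -2.2]
finger_gap: 0.0093
grip_force: 39.4
```

>>> carry_out(
  deltas=[
    [0,0,0.005,0,0],
    [0,0,0,0,0.15],
    [0,0,0,0,0.25],
    [0,0,0,0,0.35],
    [0,0,0,0,0.35],
  ],
)

```text
time: 13.9
ee_pos: [0.5187, -0.0569, 0.0358]
tcp_rot: [[-0.962, -0.274, 0.0], [-0.274, 0.962, -0.0], [-0.0, -0.0, -1.0]]
ft_force: [0.4, 0.2, -0.4]
finger_gap: 0.0298
grip_force: 0.0
```

>>> carry_out(
  deltas=[
    [0,0,-0.1,0,0.35],
    [0,0,-0.2,0,0.35],
    [0,0,-0.3,0,0.35],
    [0,0,-0.3,0,0.35],
    [0.2,0,-0.2,0,0],
    [0.3,0,0,0,0],
    [0.3,0,0,0,0],
    [0.3,0,0,0,0],
    [0.2,0,0,0,0],
    [0,0,0,0,0],
  ],
)

```text
time: 14.9
ee_pos: [0.3904, -0.0925, 0.1461]
tcp_rot: [[-0.962, -0.272, -0.002], [-0.272, 0.962, 0.0], [0.002, 0.001, -1.0]]
ft_force: [0.2, 0.0, 1.1]
finger_gap: 0.0001
grip_force: 0.0
```

```bash
python3 - <<'E'
from h import *
from rig import cams,monitor
t=cams.grab_frame("top"); s=cams.grab_frame("side")
W=world(t); ok=t["z_map"]>0
print("block",fit(W,ok,(290,200,380,310),.052,.0645)); print("plate",fit(W,ok,(290,200,380,310),.0135,.0205,2));print("bar",fit(W,ok,(290,200,380,310),.036,.051,2))
cv2.imwrite("pics/v6.png",np.hstack([cv2.resize(t["frame"][180:300,260:380],(400,400)),cv2.resize(s["frame"][190:310,210:330],(400,400))]))
# push start: 10 mm clear of the face (face at viewer x -182), finger half width 11
a=np.radians(15.9); ex=np.array([np.cos(a),np.sin(a)]); o=np.array([.6312,-.0245]); p=o+ex*-.208
go(*p,.045,105.9)
E
```

```text
block ((array([471.3, -69.5]), array([32.2, 98.6]), 16.1), np.int64(649), array([ 0.4705, -0.0694,  0.0607]), np.float64(0.0609))
plate ((array([513.4, -35.7]), array([59.8, 34.5]), 15.8), np.int64(235), array([ 0.5128, -0.0331,  0.0169]), np.float64(0.017))
bar ((array([517.4, -56. ]), array([52.7,  9.6]), 16.0), np.int64(108), array([ 0.5172, -0.0558,  0.0459]), np.float64(0.0459))
ee [ 0.3943 -0.0926  0.1465] yaw_y 105.86 shift [-0.383  0.007  1.016] turn -0.01 t 15.0
```

View pics/v6.png

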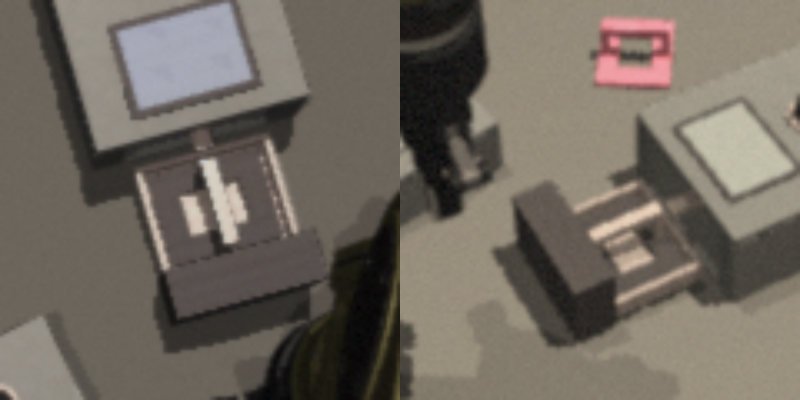

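The carrier lies flat in the tray, with the plate at 17 mm and the handle upright at top-crop (218,200). Now the fingers go down in front of the block.

>>> carry_out(
  deltas=[
    [-0.2,0,0.1,0,0],
    [-0.18,0,0.25,0,0],
    [0,0,0.25,0,0],
    [0,0,0.25,0,0],
    [0,0,0.15,0,0],
    [0,0,0.1,0,0],
    [0,0,0,0,0],
    [0,0,0,0,0],
  ],
)

```text
time: 15.8
ee_pos: [0.4311, -0.082, 0.0361]
tcp_rot: [[-0.962, -0.274, 0.001], [-0.274, 0.962, -0.0], [-0.001, -0.0, -1.0]]
ft_force: [-0.5, -0.1, -0.9]
finger_gap: -0.0002
grip_force: 0.0
```

```bash
cat > vx.py <<'E'
from h import *
from rig import monitor
s=monitor.get_state(); a=np.radians(15.9); ex=np.array([np.cos(a),np.sin(a)]); ey=np.array([-ex[1],ex[0]]); d=(s["ee_pos"][:2]-[.6312,-.0245])*1000
print("vx",(d@ex).round(1),"vy",(d@ey).round(1),"z",s["ee_pos"][2].round(4),"Fx",(s["ft_force"][:2]@ex).round(2),"Fz",s["ft_force"][2].round(1),"t",s["time"])
E
python3 vx.py
```

```text
vx -208.2 vy -0.5 z 0.0361 Fx -0.54 Fz -0.9 t 15.8
```

>>> carry_out(
  deltas=[
    [-0.03,0,0,0,0],
    [-0.03,0,0,0,0],
    [-0.03,0,0,0,0],
    [-0.02,0,0,0,0],
    [-0.02,0,0,0,0],
    [-0.02,0,0,0,0],
    [-0.03,0,0,0,0],
    [-0.03,0,0,0,0],
    [-0.03,0,0,0,0],
  ],
)

```text
time: 16.7
ee_pos: [0.4526, -0.0753, 0.0355]
tcp_rot: [[-0.962, -0.274, -0.001], [-0.274, 0.962, 0.0], [0.001, 0.001, -1.0]]
ft_force: [-2.8, -0.7, 0.3]
finger_gap: 0.0003
grip_force: 0.0
```

```bash
python3 vx.py; python3 st.py
```

```text
vx -185.7 vy 0.1 z 0.0355 Fx -2.87 Fz 0.3 t 16.7
((array([485.8, -82.7]), array([32.2, 75.3]), 12.8), np.int64(229), array([ 0.4918, -0.0957,  0.0593]), np.float64(0.0598))
```

Contact at about 3 N. I push on smoothly.

>>> carry_out(
  deltas=[
    [-0.03,0,0,0,0],
    [-0.04,0,0,0,0],
    [-0.04,0,0,0,0],
    [-0.04,0,0,0,0],
    [-0.04,0,0,0,0],
    [-0.04,0,0,0,0],
    [-0.04,0,0,0,0],
    [-0.04,0,0,0,0],
    [-0.04,0,0,0,0],
    [-0.04,0,0,0,0],
    [-0.04,0,0,0,0],
    [-0.04,0,0,0,0],
    [-0.04,0,0,0,0],
    [-0.03,0,0,0,0],
    [-0.03,0,0,0,0],
    [-0.02,0,0,0,0],
    [-0.02,0,0,0,0],
    [0,0,0,0,0],
  ],
)

```text
time: 18.55
ee_pos: [0.5121, -0.0587, 0.0357]
tcp_rot: [[-0.962, -0.274, 0.0], [-0.274, 0.962, 0.0], [-0.0, -0.0, -1.0]]
ft_force: [-4.8, -1.3, -1.7]
finger_gap: -0.0001
grip_force: 0.0
```

```bash
python3 vx.py
```

```text
vx -123.9 vy -0.2 z 0.0357 Fx -4.99 Fz -1.7 t 18.55
```

>>> carry_out(
  deltas=[
    [-0.02,0,0,0,0],
    [-0.02,0,0,0,0],
    [-0.02,0,0,0,0],
    [-0.02,0,0,0,0],
    [-0.01,0,0,0,0],
    [0,0,0,0,0],
  ],
)

```text
time: 19.15
ee_pos: [0.5204, -0.0563, 0.0357]
tcp_rot: [[-0.962, -0.274, -0.0], [-0.274, 0.962, -0.0], [0.0, -0.0, -1.0]]
ft_force: [-4.9, -1.6, -1.6]
finger_gap: 0.0002
grip_force: 0.0
```

>>> carry_out(
  deltas=[
    [-0.01,0,0,0,0],
    [-0.01,0,0,0,0],
    [0,0,0,0,0],
  ],
)

```text
time: 19.45
ee_pos: [0.522, -0.0559, 0.0357]
tcp_rot: [[-0.962, -0.274, -0.001], [-0.274, 0.962, -0.0], [0.001, -0.0, -1.0]]
ft_force: [-4.9, -1.3, -0.5]
finger_gap: -0.0002
grip_force: 0.0
```

>>> carry_out(
  deltas=[
    [-0.01,0,0,0,0],
    [-0.01,0,0,0,0],
    [0,0,0,0,0],
  ],
)

```text
time: 19.75
ee_pos: [0.523, -0.0555, 0.0356]
tcp_rot: [[-0.962, -0.274, -0.002], [-0.274, 0.962, -0.001], [0.002, -0.0, -1.0]]
ft_force: [-7.5, -2.1, -0.2]
finger_gap: 0.0001
grip_force: 0.0
```

>>> carry_out(
  deltas=[
    [-0.01,0,0,0,0],
    [0,0,0,0,0],
  ],
)

```text
time: 19.95
ee_pos: [0.5239, -0.0553, 0.0356]
tcp_rot: [[-0.962, -0.274, -0.002], [-0.274, 0.962, -0.001], [0.002, -0.0, -1.0]]
ft_force: [-7.2, -2.5, 0.9]
finger_gap: -0.0004
grip_force: 0.0
```

>>> carry_out(
  deltas=[
    [-0.01,0,0,0,0],
    [0,0,0,0,0],
  ],
)

```text
time: 20.15
ee_pos: [0.5248, -0.055, 0.0356]
tcp_rot: [[-0.962, -0.273, -0.002], [-0.273, 0.962, -0.001], [0.003, -0.0, -1.0]]
ft_force: [-7.6, -2.7, 0.4]
finger_gap: -0.0001
grip_force: 0.0
```

>>> carry_out(
  deltas=[
    [-0.01,0,0,0,0],
    [0,0,0,0,0],
  ],
)

```text
time: 20.35
ee_pos: [0.5257, -0.0548, 0.0356]
tcp_rot: [[-0.962, -0.274, -0.003], [-0.273, 0.962, -0.001], [0.003, -0.0, -1.0]]
ft_force: [-7.5, -2.1, 1.9]
finger_gap: 0.0002
grip_force: 0.0
```

>>> carry_out(
  deltas=[
    [-0.01,0,0,0,0],
    [0,0,0,0,0],
  ],
)

```text
time: 20.55
ee_pos: [0.5266, -0.0545, 0.0356]
tcp_rot: [[-0.962, -0.273, -0.003], [-0.273, 0.962, -0.001], [0.003, -0.0, -1.0]]
ft_force: [-7.6, -1.5, 0.6]
finger_gap: -0.0001
grip_force: 0.0
```

>>> carry_out(
  deltas=[
    [-0.01,0,0,0,0],
    [0,0,0,0,0],
  ],
)

```text
time: 20.75
ee_pos: [0.5275, -0.0543, 0.0356]
tcp_rot: [[-0.962, -0.273, -0.003], [-0.273, 0.962, -0.001], [0.003, -0.0, -1.0]]
ft_force: [-8.0, -2.6, 1.8]
finger_gap: -0.0
grip_force: 0.0
```

>>> carry_out(
  deltas=[
    [-0.01,0,0,0,0],
    [0,0,0,0,0],
  ],
)

```text
time: 20.95
ee_pos: [0.5284, -0.054, 0.0356]
tcp_rot: [[-0.962, -0.273, -0.003], [-0.273, 0.962, -0.001], [0.003, -0.0, -1.0]]
ft_force: [-8.0, -1.7, 2.4]
finger_gap: -0.0
grip_force: 0.0
```

>>> carry_out(
  deltas=[
    [-0.01,0,0,0,0],
    [0,0,0,0,0],
  ],
)

```text
time: 21.15
ee_pos: [0.5293, -0.0537, 0.0356]
tcp_rot: [[-0.962, -0.273, -0.003], [-0.273, 0.962, -0.001], [0.003, -0.0, -1.0]]
ft_force: [-8.0, -3.5, 1.6]
finger_gap: 0.0004
grip_force: 0.0
```

>>> carry_out(
  deltas=[
    [-0.01,0,0,0,0],
    [0,0,0,0,0],
  ],
)

```text
time: 21.35
ee_pos: [0.5302, -0.0535, 0.0356]
tcp_rot: [[-0.962, -0.273, -0.003], [-0.273, 0.962, -0.001], [0.003, -0.0, -1.0]]
ft_force: [-7.7, -3.8, 1.4]
finger_gap: -0.0
grip_force: 0.0
```

>>> carry_out(
  deltas=[
    [-0.01,0,0,0,0],
    [0,0,0,0,0],
  ],
)

```text
time: 21.55
ee_pos: [0.5311, -0.0532, 0.0356]
tcp_rot: [[-0.962, -0.273, -0.003], [-0.273, 0.962, -0.001], [0.003, -0.0, -1.0]]
ft_force: [-9.0, -3.5, 1.9]
finger_gap: -0.0001
grip_force: 0.0
```

>>> carry_out(
  deltas=[
    [-0.01,0,0,0,0],
    [0,0,0,0,0],
  ],
)

```text
time: 21.75
ee_pos: [0.532, -0.053, 0.0355]
tcp_rot: [[-0.962, -0.273, -0.003], [-0.273, 0.962, -0.001], [0.004, -0.0, -1.0]]
ft_force: [-8.4, -3.0, 1.9]
finger_gap: -0.0005
grip_force: 0.0
```

>>> carry_out(
  deltas=[
    [-0.01,0,0,0,0],
    [0,0,0,0,0],
  ],
)

```text
time: 21.95
ee_pos: [0.5329, -0.0527, 0.0355]
tcp_rot: [[-0.962, -0.273, -0.003], [-0.273, 0.962, -0.001], [0.004, -0.0, -1.0]]
ft_force: [-7.9, -2.1, 1.7]
finger_gap: -0.0001
grip_force: 0.0
```

>>> carry_out(
  deltas=[
    [-0.01,0,0,0,0],
    [0,0,0,0,0],
  ],
)

```text
time: 22.15
ee_pos: [0.534, -0.0524, 0.0356]
tcp_rot: [[-0.962, -0.273, -0.003], [-0.273, 0.962, -0.001], [0.003, -0.0, -1.0]]
ft_force: [-7.8, -2.1, 2.0]
finger_gap: 0.0004
grip_force: 0.0
```

>>> carry_out(
  deltas=[
    [-0.01,0,0,0,0],
    [0,0,0,0,0],
  ],
)

```text
time: 22.35
ee_pos: [0.5354, -0.052, 0.0356]
tcp_rot: [[-0.962, -0.273, -0.002], [-0.273, 0.962, -0.001], [0.002, -0.0, -1.0]]
ft_force: [-7.8, -2.0, 0.8]
finger_gap: 0.0
grip_force: 0.0
```

>>> carry_out(
  deltas=[
    [-0.01,0,0,0,0],
    [0,0,0,0,0],
  ],
)

```text
time: 22.55
ee_pos: [0.5366, -0.0517, 0.0356]
tcp_rot: [[-0.962, -0.274, -0.002], [-0.274, 0.962, -0.001], [0.002, -0.0, -1.0]]
ft_force: [-6.5, -1.6, 0.3]
finger_gap: -0.0
grip_force: 0.0
```

Force is easing, so the click should come soon. Half-millimetre steps now.

>>> carry_out(
  deltas=[
    [-0.005,0,0,0,0],
    [0,0,0,0,0],
  ],
)

```text
time: 22.75
ee_pos: [0.537, -0.0516, 0.0356]
tcp_rot: [[-0.962, -0.274, -0.002], [-0.274, 0.962, -0.001], [0.002, -0.0, -1.0]]
ft_force: [-6.9, -2.7, 0.4]
finger_gap: -0.0001
grip_force: 0.0
```

>>> carry_out(
  deltas=[
    [-0.005,0,0,0,0],
    [0,0,0,0,0],
  ],
)

```text
time: 22.95
ee_pos: [0.5374, -0.0514, 0.0356]
tcp_rot: [[-0.962, -0.274, -0.002], [-0.274, 0.962, -0.001], [0.002, -0.0, -1.0]]
ft_force: [-7.2, -2.4, 0.8]
finger_gap: -0.0001
grip_force: 0.0
```

>>> carry_out(
  deltas=[
    [-0.005,0,0,0,0],
    [0,0,0,0,0],
  ],
)

```text
time: 23.15
ee_pos: [0.5379, -0.0513, 0.0356]
tcp_rot: [[-0.962, -0.273, -0.002], [-0.273, 0.962, -0.001], [0.002, -0.0, -1.0]]
ft_force: [-7.7, -2.1, 0.7]
finger_gap: -0.0001
grip_force: 0.0
```

>>> carry_out(
  deltas=[
    [-0.005,0,0,0,0],
    [0,0,0,0,0],
  ],
)

```text
time: 23.35
ee_pos: [0.5384, -0.0512, 0.0356]
tcp_rot: [[-0.962, -0.274, -0.002], [-0.274, 0.962, -0.001], [0.002, -0.0, -1.0]]
ft_force: [-7.0, -1.7, 0.1]
finger_gap: 0.0002
grip_force: 0.0
```

>>> carry_out(
  deltas=[
    [-0.005,0,0,0,0],
    [0,0,0,0,0],
  ],
)

```text
time: 23.55
ee_pos: [0.5389, -0.0511, 0.0356]
tcp_rot: [[-0.962, -0.273, -0.002], [-0.273, 0.962, -0.001], [0.002, -0.0, -1.0]]
ft_force: [-6.5, -1.3, 1.3]
finger_gap: -0.0001
grip_force: 0.0
```

>>> carry_out(
  deltas=[
    [-0.005,0,0,0,0],
    [0,0,0,0,0],
  ],
)

```text
time: 23.75
ee_pos: [0.5393, -0.0509, 0.0356]
tcp_rot: [[-0.962, -0.274, -0.002], [-0.274, 0.962, -0.001], [0.002, -0.0, -1.0]]
ft_force: [-7.5, -1.9, 1.8]
finger_gap: 0.0
grip_force: 0.0
```

>>> carry_out(
  deltas=[
    [-0.005,0,0,0,0],
    [0,0,0,0,0],
  ],
)

```text
time: 23.95
ee_pos: [0.5399, -0.0508, 0.0356]
tcp_rot: [[-0.962, -0.274, -0.002], [-0.274, 0.962, -0.001], [0.002, -0.0, -1.0]]
ft_force: [-6.6, -2.3, 0.6]
finger_gap: -0.0002
grip_force: 0.0
```

>>> carry_out(
  deltas=[
    [-0.005,0,0,0,0],
    [0,0,0,0,0],
  ],
)

```text
time: 24.15
ee_pos: [0.5405, -0.0506, 0.0356]
tcp_rot: [[-0.962, -0.274, -0.002], [-0.274, 0.962, -0.001], [0.002, -0.0, -1.0]]
ft_force: [-7.9, -1.8, 0.7]
finger_gap: -0.0002
grip_force: 0.0
```

>>> carry_out(
  deltas=[
    [-0.005,0,0,0,0],
    [0,0,0,0,0],
  ],
)

```text
time: 24.35
ee_pos: [0.5412, -0.0504, 0.0356]
tcp_rot: [[-0.962, -0.274, -0.001], [-0.274, 0.962, -0.0], [0.001, -0.0, -1.0]]
ft_force: [-5.9, -1.9, -0.2]
finger_gap: -0.0001
grip_force: 0.0
```

>>> carry_out(
  deltas=[
    [-0.005,0,0,0,0],
    [0,0,0,0,0],
  ],
)

```text
time: 24.55
ee_pos: [0.542, -0.0502, 0.0357]
tcp_rot: [[-0.962, -0.274, -0.001], [-0.274, 0.962, -0.0], [0.001, -0.0, -1.0]]
ft_force: [-5.6, -0.8, -0.8]
finger_gap: -0.0002
grip_force: 0.0
```

>>> carry_out(
  deltas=[
    [-0.005,0,0,0,0],
    [0,0,0,0,0],
  ],
)

```text
time: 24.75
ee_pos: [0.5426, -0.05, 0.0357]
tcp_rot: [[-0.962, -0.274, -0.001], [-0.274, 0.962, -0.0], [0.001, -0.0, -1.0]]
ft_force: [-5.4, -0.3, -0.2]
finger_gap: -0.0001
grip_force: 0.0
```

>>> carry_out(
  deltas=[
    [-0.005,0,0,0,0],
    [0,0,0,0,0],
  ],
)

```text
time: 24.95
ee_pos: [0.5431, -0.0499, 0.0357]
tcp_rot: [[-0.962, -0.274, -0.001], [-0.274, 0.962, -0.0], [0.001, -0.0, -1.0]]
ft_force: [-6.9, -0.8, -0.6]
finger_gap: -0.0002
grip_force: 0.0
```

>>> carry_out(
  deltas=[
    [-0.005,0,0,0,0],
    [0,0,0,0,0],
  ],
)

```text
time: 25.15
ee_pos: [0.5436, -0.0497, 0.0357]
tcp_rot: [[-0.962, -0.274, -0.001], [-0.274, 0.962, -0.0], [0.001, -0.0, -1.0]]
ft_force: [-5.6, -1.3, -0.9]
finger_gap: -0.0001
grip_force: 0.0
```

>>> carry_out(
  deltas=[
    [-0.005,0,0,0,0],
    [0,0,0,0,0],
  ],
)

```text
time: 25.35
ee_pos: [0.5438, -0.0496, 0.0357]
tcp_rot: [[-0.962, -0.274, -0.001], [-0.274, 0.962, -0.0], [0.001, -0.0, -1.0]]
ft_force: [-6.3, -1.4, -0.6]
finger_gap: 0.0001
grip_force: 0.0
```

>>> carry_out(
  deltas=[
    [-0.005,0,0,0,0],
    [0,0,0,0,0],
  ],
)

```text
time: 25.55
ee_pos: [0.5443, -0.0495, 0.0356]
tcp_rot: [[-0.962, -0.274, -0.001], [-0.274, 0.962, -0.0], [0.001, -0.0, -1.0]]
ft_force: [-6.9, -1.6, -0.9]
finger_gap: 0.0001
grip_force: 0.0
```

>>> carry_out(
  deltas=[
    [-0.005,0,0,0,0],
    [0,0,0,0,0],
  ],
)

```text
time: 25.75
ee_pos: [0.5448, -0.0494, 0.0357]
tcp_rot: [[-0.962, -0.274, -0.001], [-0.274, 0.962, -0.0], [0.001, -0.0, -1.0]]
ft_force: [-5.7, -1.5, 0.1]
finger_gap: -0.0002
grip_force: 0.0
```

>>> carry_out(
  deltas=[
    [-0.005,0,0,0,0],
    [0,0,0,0,0],
  ],
)

```text
time: 25.95
ee_pos: [0.5452, -0.0493, 0.0356]
tcp_rot: [[-0.962, -0.274, -0.001], [-0.274, 0.962, -0.0], [0.001, -0.0, -1.0]]
ft_force: [-6.3, -0.6, 0.5]
finger_gap: -0.0002
grip_force: 0.0
```

>>> carry_out(
  deltas=[
    [-0.005,0,0,0,0],
    [0,0,0,0,0],
  ],
)

```text
time: 26.15
ee_pos: [0.5455, -0.0491, 0.0356]
tcp_rot: [[-0.962, -0.274, -0.001], [-0.274, 0.962, -0.0], [0.002, -0.0, -1.0]]
ft_force: [-6.1, -0.9, 0.3]
finger_gap: -0.0
grip_force: 0.0
```

>>> carry_out(
  deltas=[
    [-0.005,0,0,0,0],
    [0,0,0,0,0],
  ],
)

```text
time: 26.35
ee_pos: [0.5456, -0.0491, 0.0356]
tcp_rot: [[-0.962, -0.274, -0.002], [-0.274, 0.962, -0.001], [0.002, -0.0, -1.0]]
ft_force: [-7.4, -1.8, 1.0]
finger_gap: -0.0002
grip_force: 0.0
```

>>> carry_out(
  deltas=[
    [-0.005,0,0,0,0],
    [0,0,0,0,0],
  ],
)

```text
time: 26.55
ee_pos: [0.5456, -0.0491, 0.0356]
tcp_rot: [[-0.962, -0.273, -0.003], [-0.273, 0.962, -0.001], [0.003, -0.0, -1.0]]
ft_force: [-7.7, -3.4, 1.3]
finger_gap: -0.0003
grip_force: 0.0
```

>>> carry_out(
  deltas=[
    [-0.005,0,0,0,0],
    [0,0,0,0,0],
  ],
)

```text
time: 26.75
ee_pos: [0.5456, -0.0491, 0.0355]
tcp_rot: [[-0.962, -0.273, -0.004], [-0.273, 0.962, -0.001], [0.004, -0.0, -1.0]]
ft_force: [-9.0, -1.6, 1.7]
finger_gap: 0.0002
grip_force: 0.0
```

Position has stopped and force is rising to 9 N, so this is the stop, past the click. I back off slowly and check.

>>> carry_out(
  deltas=[
    [0.01,0,0,0,0],
    [0.01,0,0,0,0],
    [0.02,0,0,0,0],
    [0.02,0,0,0,0],
    [0.03,0,0,0,0],
    [0.1,0,0,0,0],
    [0.2,0,0,0,0],
    [0.2,0,-0.1,0,0],
    [0.1,0,-0.3,0,0],
    [0,0,-0.4,0,0],
    [0,0,-0.4,0,0],
    [0,0,0,0,0],
  ],
)

```text
time: 27.95
ee_pos: [0.4878, -0.0681, 0.1624]
tcp_rot: [[-0.962, -0.274, 0.017], [-0.274, 0.962, -0.002], [-0.016, -0.006, -1.0]]
ft_force: [1.9, 0.1, -0.4]
finger_gap: -0.0001
grip_force: 0.0
```

```bash
python3 - <<'E'
from h import *
from rig import cams,monitor
t=cams.grab_frame("top"); s=cams.grab_frame("side")
W=world(t); ok=t["z_map"]>0
print("block",fit(W,ok,(280,190,380,310),.052,.0645,2)); print(monitor.get_state()["time"])
for n,r,z in [("cap",(395,250,435,285),.0145)]: print(n,blob(t,r,t["frame"][...,2]>130,z))
cv2.imwrite("pics/v7.png",np.hstack([cv2.resize(t["frame"][100:310,140:430],(440,318)),cv2.resize(s["frame"][120:330,200:410],(318,318))]))
E
```

```text
block ((array([544.4, -41. ]), array([29.9, 81.6]), 15.5), np.int64(385), array([ 0.5433, -0.0337,  0.0607]), np.float64(0.0608))
28.05Traceback (most recent call last):
  File "<stdin>", line 6, in <module>
  File "h.py", line 19, in blob
    i=1+np.argmax(st[1:,4]); v,u=np.nonzero(l==i)
        ~~~~~~~~~^^^^^^^^^^
    return _wrapfunc(a, 'argmax', axis=axis, out=out, **kwds)
    return bound(*args, **kwds)
ValueError: attempt to get argmax of an empty sequence
```

>>> carry_out(
  deltas=[
    [0.2,0,-0.2,0,0],
    [0.3,0,0,0,0],
    [0.3,0,0,0,0],
    [0,0,0,0,0],
    [0,0,0,0,0],
    [0,0,0,0,0],
    [0,0,0,0,0],
    [0,0,0,0,0],
  ],
)

```text
time: 28.85
ee_pos: [0.4054, -0.0892, 0.1755]
tcp_rot: [[-0.962, -0.274, 0.0], [-0.274, 0.962, 0.0], [-0.0, 0.0, -1.0]]
ft_force: [0.8, 0.3, -0.5]
finger_gap: 0.0001
grip_force: 0.0
```

```bash
python3 st.py; python3 - <<'E'
from h import *
from rig import cams
t=cams.grab_frame("top"); s=cams.grab_frame("side"); W=world(t)
print("block",fit(W,t["z_map"]>0,(280,190,380,310),.052,.0645,2))
cv2.imwrite("pics/v7.png",np.hstack([cv2.resize(t["frame"][100:310,140:430],(440,318)),cv2.resize(s["frame"][120:360,200:410],(318,364))[:318]]))
E
```

```text
((array([546. , -45.7]), array([ 37.8, 114.5]), 11.9), np.int64(502), array([ 0.5481, -0.0565,  0.0595]), np.float64(0.0599))
block ((array([546.9, -48.4]), array([30. , 97.6]), 15.9), np.int64(577), array([ 0.5465, -0.0489,  0.0607]), np.float64(0.0608))
```

View pics/v7.png

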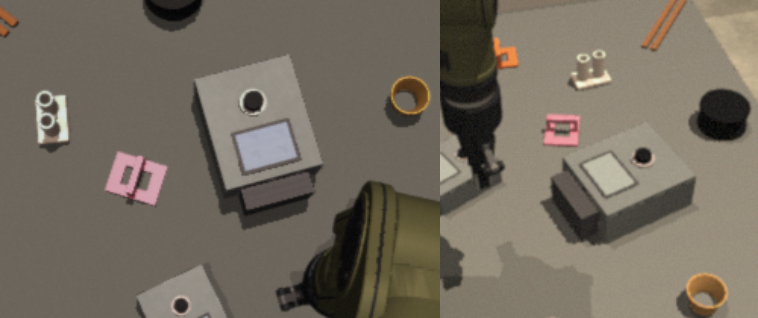

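The tray stays latched, with its block back at the shut position (top-crop (278,190)). The holder and hood haven't moved. I hand the job in.

```bash
python3 -c "
from rig import order
print(order.hand_in())"
```

```text
the job is handed in; nothing more can be done
None
```

The negative viewer is loaded: the button released the tray, the steel carrier was laid flat in it with its handle up, and the tray was pushed home past its click. About a second after letting go it was still shut. I handed the job in at about 29 s, with no force reading above about 10 N. The lens hood and thermometer holder had not moved in the last pictures; the lens cap was out of view in my final check, and the arm never went near it.

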